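# Make up a food parcel to weight on the kitchen scale

## Robot

A 6-joint arm with a two-finger parallel gripper is mounted at the origin on a cart in front of the work surface, level with it; the furniture and walls round the work are solid. World frame = base frame: x ahead of the robot, y to its left, z up, the work surface at z = 0. Lengths are in m, angles in rad, forces in N, time in s.
With the tool pointing down it reaches from about 0.275 to 0.825 m from the base axis. Payload 5.2 kg.
Tool frame: the origin (TCP) lies on the centre line of the jaws, within the pads' length; the fingertips stand 19 mm ahead of it and the grasp point (between the pads) is the TCP; z points along the fingers, y is the line along which they close (so a half turn about z gives the same grasp; the last joint's range is limited). The gripper opens to 93 mm and grips with 3 to 60 N. Pads are 15 mm wide; open, the fingers measure 128 mm over their backs; the gripper's body (75 mm by 188 mm) begins 65 mm behind the grasp point.
Start: joints at [0.944, 0.259, 1.535, -0, 1.348, -0.203], TCP at [0.226, 0.501, 0.238] pointing down, gripper open.
Joint ranges: [-3.14, 3.14], [-0.91, 2.08], [0.19, 2.58], [-1.22, 4.36], [0.22, 2.71], [-3.12, 3.12]. Speed limits (rad/s): [2.57, 2.57, 3.14, 3.14, 3.14, 3.14].

## Interface

Orientations are given as a rotation vector (axis times angle).
In Python, from cell import r, imaging, job_done gives the robot as it stands.
- The arm moves only by the tool move_arm, never from a script. Its argument "plan" is a list of rows, each an object with "translation": the shift along the tool's x, y, z in mm, a list of three; "turn": the turn, a rotation vector about the tool's x, y, z in degrees, a list of three; "fingers": the finger opening in mm, from 0 to 93. A call has 1 to 5 rows; each row is the pose to reach, as a shift and turn from the pose commanded when the call began, along the tool's axes at that moment; what a row does not reach only later rows make up. A row lasts 1/12 s, in which the tool goes at most 41.7 mm and 7.16 degrees, less where a joint would pass 70% of its speed; a pose out of reach is approached as far as the arm can. A call with a gripper value outside its range is refused whole. The fingers move at their own pace and stop on an object; "newtons" is the grip in N (left out, the last holds). Time passes only in rows, so rows that repeat a pose let the fingers close. It gives the time, the measured TCP pose, the force, the opening and the grip force at its end, in the units of the state.
- r.observe(): the state, without advancing time (a new reading comes with each control period).
- imaging.get_image(name): name is "scene" or "top" or "wrist"; returns (picture, depth): 400x640x3 uint8, red, green, blue; 400x640 float32, m along the optical axis (not along the pixel's ray), 0 where there is no reading.
- imaging.get_calibration(name): a dict with "camera_matrix" (3x3 intrinsics, pixels), "world_from_camera" (4x4, takes a point from camera to world coordinates); the wrist camera has in their place "T_tool_cam" (4x4, takes a point from camera to tool coordinates, whose origin is the TCP and whose axes are the flange's). Camera axes: x right, y down, z forward; pixel columns grow to the right and rows downward; lengths in m; the calibration is good to about 2 mm. A picture is of the moment at which its call begins: read the wrist's pose just before it. get_calibration takes no time and is no camera call.
- job_done(): hands the job in; it is judged then, once.
The state is a dict: "time_s": time; "joint_positions": joint angles; "joint_velocities": joint speeds; "effort": joint torques, N m; "tcp_pos": TCP position; "ee_rot": TCP orientation; "ft_force": force on the tool from outside, world axes, zero at the start; "torque": the same for the moment, N m; "width": finger opening in m; "grip_force": force on a finger pad.
Only numpy, scipy, OpenCV 4.12 (cv2) and the standard library are available. Lean on these libraries where they do the work, as an engineer would, in place of code of your own. Each camera call takes 0.05 s, during which the arm holds its last target. There are 200 camera calls.

## Task

Make up the parcel on the kitchen scale: beside the flat tin that is already on the tray, stand small tins on the tray one by one until the needle rests between the two black tabs on the dial. Two of the four small tins are full and two nearly empty, though they look alike; never let the needle go past the second tab, not even for a moment, so set each tin down gently. Leave the flat tin where it is and the tins you do not need standing upright on the worktop, and do not disturb anything else.

Things in the scene. Friction and masses are not known exactly. Their poses are not given: they have to be found in the camera images.
- needle (a joint): Needle of the kitchen scale's dial, in rad: 0 points to 12 o'clock (the edge of the dial farthest from the robot) with nothing on the tray, and it grows clockwise as seen on the face, 4.0 rad per kg lying on (or pressing on) the tray; ticks every 0.4 rad (100 g), long ones at 0, 500 g and 1000 g. Two raised black tabs on the dial's rim mark the target: the first at 3.68 rad (920 g), the second at 4.32 rad (1080 g). It follows the tray at once, almost without swinging.
- tray_top (a point): Centre of the upper face of the scale's steel tray, 206 mm (x) by 242 mm (y) inside a 6 mm high rim; x points away from the robot, y to the left along the tray's long side. About 78 mm above the worktop when empty; it sinks level under load, 16 mm per kg (spring of 613 N/m, 24 mm of travel). The dial, 124 mm across, stands 191 mm to the right (-y) of this point, leaning towards the robot, its top 105 mm above the worktop. The scale is fixed to the worktop.
- flat_tin: Flat round fish tin, 86 mm across and 40 mm high, already standing on the back (+x) half of the tray, about 48 mm behind its centre, when the work begins; it weighs 150 to 420 g. Origin: centre of its underside, z up.
- tin_a: One of four small round tins that look alike (gold lid, dark label), 58 mm across and 72 mm high, standing upright on the worktop. Two of the four are full (340 to 380 g) and two nearly used up (114 to 126 g): it can only be told by weight which. Origin: centre of the underside, z up.
- tin_b: One of four small round tins that look alike (gold lid, dark label), 58 mm across and 72 mm high, standing upright on the worktop. Two of the four are full (340 to 380 g) and two nearly used up (114 to 126 g): it can only be told by weight which. Origin: centre of the underside, z up.
- tin_c: One of four small round tins that look alike (gold lid, dark label), 58 mm across and 72 mm high, standing upright on the worktop. Two of the four are full (340 to 380 g) and two nearly used up (114 to 126 g): it can only be told by weight which. Origin: centre of the underside, z up.
- tin_d: One of four small round tins that look alike (gold lid, dark label), 58 mm across and 72 mm high, standing upright on the worktop. Two of the four are full (340 to 380 g) and two nearly used up (114 to 126 g): it can only be told by weight which. Origin: centre of the underside, z up.
- tea_spoon: Metal spoon, 201 mm long, lying on the worktop; a bystander, to be left alone. Origin: centre of its underside.
- bottle_opener: Tin opener with black handle, 174 mm long, lying on the worktop; a bystander, to be left alone. Origin: centre of its underside.
- scourer: Dark steel-wool scourer, 57 by 80 mm, 36 mm high; a bystander, to be left alone. Origin: centre of its underside.
- small_carton: Small carton, 30 by 80 mm, 58 mm high; a bystander, to be left alone. Origin: centre of its underside.
- stoneware_mug: Tall mug, 81 mm across, 132 mm high; a bystander, to be left alone. Origin: centre of its underside.
- bowl: White bowl upside down, 163 mm across, 81 mm high; a bystander, to be left alone. Origin: centre of its underside.
Things that resemble listed ones, but are neither listed nor needed, are in the scene too. Leave any blue look-alike of the tin_d alone. Leave any red look-alike of the tin_c alone.

How it is judged:
By the outcome, as a careful person would: the job done as asked, in the order asked, and still so for the second after the job is handed in, with the robot touching nothing.
It also fails if it takes over 72 s, if anything falls off the work surface, if the arm or the gripper's body presses on something with over 40 N, if the wrist force passes 120 N, or if a joint passes its speed limit or range.

## Working session

There is one attempt and no reset: what is moved stays moved. The work goes in short steps, Python scripts to look and compute and a tool call to move; the robot and the scene stay as the last step left them, time stands still between calls to the robot, and variables do not carry over. Pictures are saved under pics/ and viewed, at most 10 in all, crops included, and the job is handed in when it is done.

Besides the shell and the picture viewer there is one more tool, called after ">>>" as name(argument=value, ...), one argument or row to a line, values as JSON. move_arm: Moves the arm, as the interface text tells. Its arguments: {"type":"object","properties":{"plan":{"type":"array","items":{"type":"object","properties":{"translation":{"type":"array","items":{"type":"number"}},"turn":{"type":"array","items":{"type":"number"}},"fingers":{"type":"number"}}}},"newtons":{"type":"number"}},"required":["plan"]}

```bash
mkdir -p pics
cat > h.py <<'E'
import numpy as np,cv2
from cell import r,imaging,job_done
from scipy.spatial.transform import Rotation as R
def grab(n,fn=None):
    s=r.observe(); im,d=imaging.get_image(n); c=imaging.get_calibration(n)
    K=np.array(c["camera_matrix"])
    if n=="wrist":
        T=np.eye(4);T[:3,:3]=R.from_rotvec(s["ee_rot"]).as_matrix();T[:3,3]=s["tcp_pos"];T=T@np.array(c["T_tool_cam"])
    else: T=np.array(c["world_from_camera"])
    if fn: cv2.imwrite("pics/"+fn,im[:,:,::-1])
    return im,d,K,T
def cloud(d,K,T):
    v,u=np.mgrid[:d.shape[0],:d.shape[1]]
    P=np.stack([(u-K[0,2])/K[0,0]*d,(v-K[1,2])/K[1,1]*d,d],-1)@T[:3,:3].T+T[:3,3]
    P[d==0]=np.nan
    return P
E
python3 - <<'E'
from h import *
print(r.observe())
for n in("top","scene"):
    im,d,K,T=grab(n,n+"1.png"); np.savez(n+"1.npz",im=im,d=d,K=K,T=T); print(K,T)
E
```

```text
{'time_s': 0.0, 'joint_positions': array([ 9.44190272e-01,  2.59346783e-01,  1.53606122e+00, -3.57401495e-06,
        1.34800088e+00, -2.02825122e-01]), 'joint_velocities': array([ 0.00103193, -0.00016645, -0.00029057,  0.00021522,  0.00106492,
        0.00124129]), 'effort': array([ 1.48142403e-04, -4.37308288e+01, -2.84007257e+01,  7.20800855e-02,
        4.11301141e-02, -1.10742458e-04]), 'tcp_pos': array([0.2258552 , 0.50093294, 0.23682442]), 'ee_rot': array([-6.60548835e-01, -3.07061806e+00,  2.61268837e-03]), 'ft_force': array([ 0.12101658,  0.82800128, -0.35375315]), 'torque': array([0.01150343, 0.00789807, 0.05737595]), 'grip_force': 0.0, 'width': 0.09301510521592936}
[[473.29563588   0.         322.46232562]
 [  0.         473.29563588 191.77341302]
 [  0.           0.           1.        ]] [[ 1.57595474e-03 -7.93167474e-01  6.09001539e-01 -5.60003863e-01]
 [-9.99998726e-01 -1.09647465e-03  1.15970923e-03  7.96953043e-02]
 [-2.52088892e-04 -6.09002591e-01 -7.93168192e-01  1.35997094e+00]
 [ 0.00000000e+00  0.00000000e+00  0.00000000e+00  1.00000000e+00]]
[[380.86016005   0.         327.40496296]
 [  0.         380.86016005 202.48837843]
 [  0.           0.           1.        ]] [[ 0.72934799 -0.49359366  0.47372651 -0.1933122 ]
 [-0.68395174 -0.54242913  0.48783262 -0.55152057]
 [ 0.01617197 -0.67980581 -0.73321384  1.05997202]
 [ 0.          0.          0.          1.        ]]
```

View pics/top1.png

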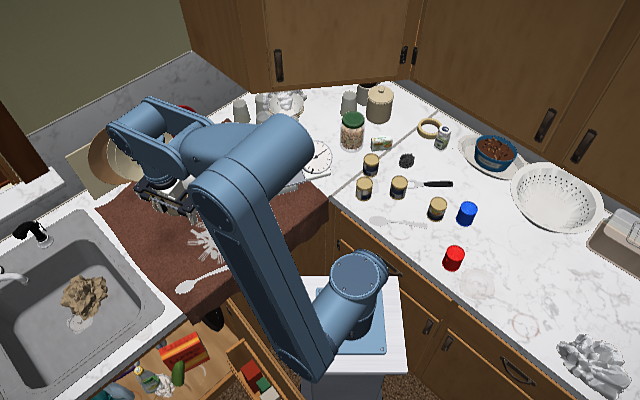

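View pics/scene1.png

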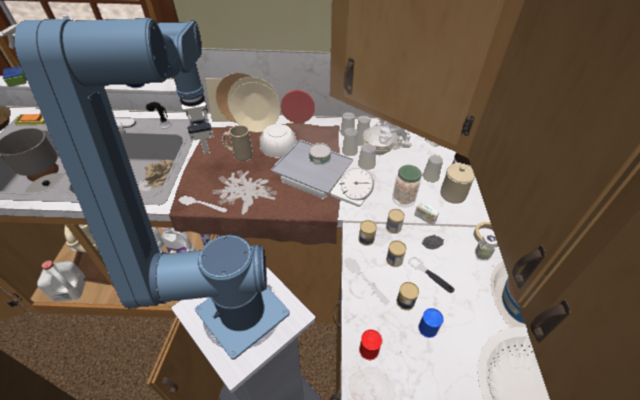

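Gold-lidded small tins are at top (371,163), (363,188), (399,186) and (437,208), and in the scene view at (396,220), (368,232), (397,253) and (408,295). The blue (467,213) and red (454,258) look-alikes are excluded. The scale's tray is at scene (313,167), with the flat tin at (319,153) and the dial at (356,184).

Run:
```python
from h import *
def load(n):
    z=np.load(n+"1.npz"); return z["im"],z["d"],z["K"],z["T"]
for n,seeds in(("top",[(371,163),(363,188),(399,186),(437,208)]),("scene",[(396,220),(368,232),(397,253),(408,295)])):
    im,d,K,T=load(n);P=cloud(d,K,T)
    for u,v in seeds:
        Q=P[v-16:v+17,u-14:u+15].reshape(-1,3);Q=Q[np.abs(Q[:,2]-.072)<.006]
        (c,rad)=cv2.minEnclosingCircle((Q[:,:2]*1000).astype(np.float32))
        print(n,u,v,len(Q),np.nanmean(Q,0).round(4),np.round(c,1),round(rad,1))
im,d,K,T=load("scene");P=cloud(d,K,T)
sub=np.zeros(d.shape,bool);sub[135:215,255:385]=1
def rep(nm,m):
    Q=P[m&sub];print(nm,len(Q),Q.mean(0).round(4),np.percentile(Q,2,axis=0).round(3),np.percentile(Q,98,axis=0).round(3))
z=P[...,2]
print(np.histogram(z[sub&(z>.02)],bins=np.arange(.02,.16,.005)))
for (u,v) in [(319,153),(300,172),(330,180),(356,184),(277,168),(311,195),(354,157),(305,143)]: print(u,v,P[v,u].round(3))
# obstacles round tins: coarse height map
tm,td,TK,TT=load("top");A=cloud(td,TK,TT).reshape(-1,3);B=np.vstack([P.reshape(-1,3),A])
B=B[(B[:,0]>.2)&(B[:,0]<.9)&(B[:,1]<.3)&(B[:,1]>-.6)&(B[:,2]<.6)]
g=np.zeros((35,45));np.maximum.at(g,(((B[:,0]-.2)/.02).astype(int).clip(0,34),((.3-B[:,1])/.02).astype(int).clip(0,44)),B[:,2]*100)
print("rows x=.2.. step .02; cols y=.3 down")
for i,row in enumerate(g): print("%.2f "%(.2+.02*i)+" ".join("%2d"%x for x in row))
c=cv2.resize(im[130:260,260:460],None,fx=4,fy=4,interpolation=3);cv2.imwrite("pics/c1.png",c[:,:,::-1])
```

```text
top 371 163 165 [ 0.5647 -0.089   0.0698] [547.8 -77.1] 70.0
top 363 188 142 [ 0.4709 -0.0643  0.0696] [468.3 -66.1] 33.3
top 399 186 143 [ 0.4768 -0.1867  0.0698] [ 476.9 -187.4] 32.5
top 437 208 159 [ 0.3835 -0.3097  0.0695] [ 383.3 -308.7] 30.1
scene 396 220 175 [ 0.5818 -0.095   0.0698] [582.5 -95.3] 30.0
scene 368 232 174 [ 0.4724 -0.0647  0.0696] [472.8 -63.3] 29.7
scene 397 253 202 [ 0.4772 -0.1865  0.0698] [ 477.4 -187.8] 29.6
scene 408 295 263 [ 0.3835 -0.3097  0.0697] [ 383.2 -309.5] 30.0
(array([ 221,  214,  171,  199,  175,  188,  196,  197,  179,  249, 1426,
        955,  228,  180,  133,   79,   46,  118,  154,   15,    0,    0,
          0,    0,    0,    0,    0,    0]), array([0.02 , 0.025, 0.03 , 0.035, 0.04 , 0.045, 0.05 , 0.055, 0.06 ,
       0.065, 0.07 , 0.075, 0.08 , 0.085, 0.09 , 0.095, 0.1  , 0.105,
       0.11 , 0.115, 0.12 , 0.125, 0.13 , 0.135, 0.14 , 0.145, 0.15 ,
       0.155, 0.16 ]))
319 153 [0.574 0.292 0.111]
300 172 [0.474 0.289 0.076]
330 180 [0.527 0.179 0.077]
356 184 [0.588 0.103 0.071]
277 168 [0.426 0.369 0.072]
311 195 [ 0.473  0.227 -0.002]

[... 4286 characters left out ...]

0.80  8  8  0  0  5  8  8  0  0  0  0  0  0  0  0  0  0  0  0  0  0  0  0  0  0  0  0  0  0  2  2  2  0  1  2  0  0  0  0  6  6  5  0  0  0
0.82  9  7  4  0  1  6  8  7  0  0  0  0  0  0  0  0  0  0  0  0 12 12 13 12  3  0  0  0  0  0  3  3  2  2  2  0  0  0  6  6  5  0  0  0  0
0.84 12  6  4  3  4  5  8  8  0  0  0  0  0  0  0  0  0  0  0 12 12 13 13 13 12  0  0  0  0  0  0  2  2  2  0  0  0  5  6  4  0  0  0  0  0
0.86 11  6  4  6  4  5  8  8  0  0  0  0  0  0  2 10 10  9  0 12 13 15 15 13 13  0  0 34  0  0  0  0  0  0  0  0  4  6  5  0  0  0  0  0  0
0.88  8  8  7  8  7  7  8  0  0  0  0  0  0  0 10 10 10 10  0 12 13 15 15 13 13  0  0 34  0  0  0  0  0  0  0  5  6  5  0  0  0  0  0  0  0
```

View pics/c1.png

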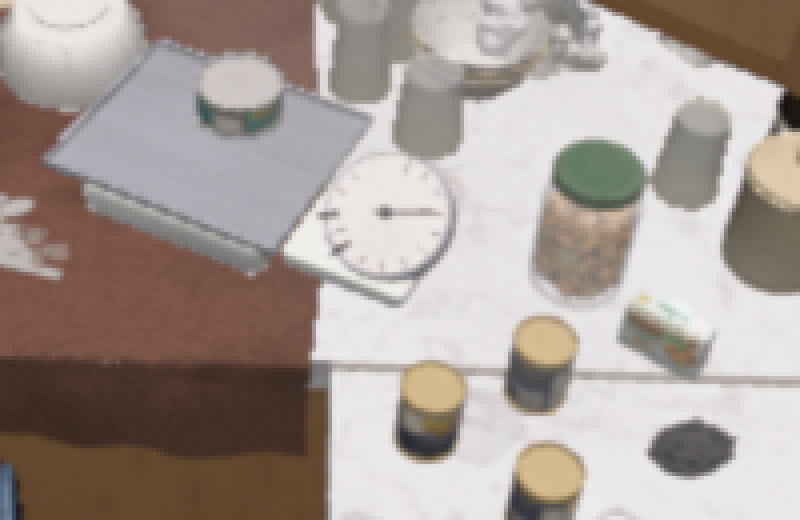

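```bash
cat >> h.py <<'E'
def dial(im,d,K,T,C,yaw,show=None):
    # rectify the dial face: C dial centre, plane basis e_up (12 o'clock), e_r (3 o'clock)
    P=cloud(d,K,T);m=(np.hypot(P[...,0]-C[0],P[...,1]-C[1])<.045)&(P[...,2]>.03)
    Q=P[m];c0=np.median(Q,0);Q=Q[np.abs(Q[:,2]-c0[2])<.06]
    A=np.c_[Q[:,:2]-c0[:2],np.ones(len(Q))]
    for _ in range(3):
        s=np.linalg.lstsq(A,Q[:,2]-c0[2],rcond=None)[0];e=np.abs(A@s-(Q[:,2]-c0[2]));A,Q=A[e<.006],Q[e<.006]
    n=np.array([-s[0],-s[1],1]);n/=np.linalg.norm(n);c=np.array([C[0],C[1],c0[2]+s[2]+s[0]*(C[0]-c0[0])+s[1]*(C[1]-c0[1])])
    x=np.array([np.cos(yaw),np.sin(yaw),0]);er=np.cross(x,[0,0,1.]);er-=n*(er@n);er/=np.linalg.norm(er);up=np.cross(n,er)
    N=480;a=(np.arange(N)-N/2)/N*.15;W=c+a[None,:,None]*er-a[:,None,None]*up
    p=(W-T[:3,3])@T[:3,:3];uv=p[...,:2]/p[...,2:]
    return cv2.remap(im,(uv[...,0]*K[0,0]+K[0,2]).astype(np.float32),(uv[...,1]*K[1,1]+K[1,2]).astype(np.float32),1),c,n,er,up
E
python3 - <<'E'
from h import *
z=np.load("scene1.npz");im,d,K,T=(z[k] for k in("im","d","K","T"))
P=cloud(d,K,T);Z=P[...,2]
sub=np.zeros(d.shape,bool);sub[130:205,260:360]=1
hsv=cv2.cvtColor(im,cv2.COLOR_RGB2HSV)
print(hsv[172,300],hsv[184,350])
m=sub&(Z>.067)&(Z<.09)&(P[...,0]<.7)&(P[...,1]>.13)&(hsv[...,1]>20)
n,l,st,_=cv2.connectedComponentsWithStats(m.astype(np.uint8));k=l[172,300];m=l==k
Q=P[m];rc=cv2.minAreaRect((Q[:,:2]*1000).astype(np.float32));print("tray",st[k],rc,cv2.boxPoints(rc).round(0).tolist(),np.median(Q[:,2]))
f=sub&(Z>.105)&(Z<.125);Q=P[f];print("flat",cv2.minEnclosingCircle((Q[:,:2]*1000).astype(np.float32)),Q.mean(0))
w=np.zeros(d.shape,bool);w[160:202,335:378]=1
w&=(Z>.03)&(hsv[...,2]>150)&(hsv[...,1]<25);Q=P[w];print("dial",cv2.minEnclosingCircle((Q[:,:2]*1000).astype(np.float32)),Q.mean(0))
E
```

```text
[123  13 180] [ 10  10 236]
tray [     0      0    640    400 255976] ((135.29132080078125, 2092.379638671875), (5511.69140625, 1644.5035400390625), 79.91472625732422) [[-1157.0, -477.0], [462.0, -765.0], [1427.0, 4662.0], [-192.0, 4950.0]] nan
flat ((667.6142578125, 294.5050964355469), 124.77327728271484) [0.61267329 0.30242672 0.11019128]
dial ((655.3464965820312, 148.0087432861328), 127.63054656982422) [0.59734527 0.12656163 0.07026233]
```

Run:
```python
from h import *
z=np.load("scene1.npz");im,d,K,T=(z[k] for k in("im","d","K","T"))
P=cloud(d,K,T);Z=P[...,2]
sub=np.zeros(d.shape,bool);sub[130:205,260:360]=1
m=sub&(Z>.066)&(Z<.09)&(P[...,0]<.68)&(im[...,2].astype(int)-im[...,0]>4)
n,l,st,_=cv2.connectedComponentsWithStats(m.astype(np.uint8));k=l[172,300];m=l==k
Q=P[m];rc=cv2.minAreaRect((Q[:,:2]*1000).astype(np.float32));print("tray",st[k],rc,cv2.boxPoints(rc).round(0).tolist(),np.median(Q[:,2]))
f=sub&(Z>.106)&(Z<.118)&(np.hypot(P[...,0]-.575,P[...,1]-.29)<.07);Q=P[f];print("flat",cv2.minEnclosingCircle((Q[:,:2]*1000).astype(np.float32)),np.median(Q,0))
b=cv2.boxPoints(rc)/1000;e=[b[(i+1)%4]-b[i] for i in range(4)];x=max([v for v in e],key=lambda v:v[0]/np.linalg.norm(v));yaw=np.arctan2(x[1],x[0])
c=np.array(rc[0])/1000;D=c+.191*np.array([np.sin(yaw),-np.cos(yaw)]);print("yaw",yaw,"dial",D)
fl=c+.048*np.array([np.cos(yaw),np.sin(yaw)]);print("flat expect",fl)
W,cc,nn,er,up=dial(im,d,K,T,D,yaw);print(cc,nn)
cv2.imwrite("pics/d1.png",W[:,:,::-1])
```

```text
tray [ 272  142   72   51 1633] ((534.4280395507812, 288.59698486328125), (214.5827178955078, 248.40321350097656), 18.377689361572266) [[393.0, 373.0], [472.0, 137.0], [675.0, 205.0], [597.0, 440.0]] 0.07400598152706472
flat ((586.1810302734375, 304.8500061035156), 46.975276947021484) [0.58741292 0.30302781 0.11073671]
yaw 0.32075125 dial [0.59464644 0.10733822]
flat expect [0.57997998 0.3037304 ]
[0.59464644 0.10733822 0.07064525] [-0.53475579 -0.18219398  0.82513126]
```

View pics/d1.png

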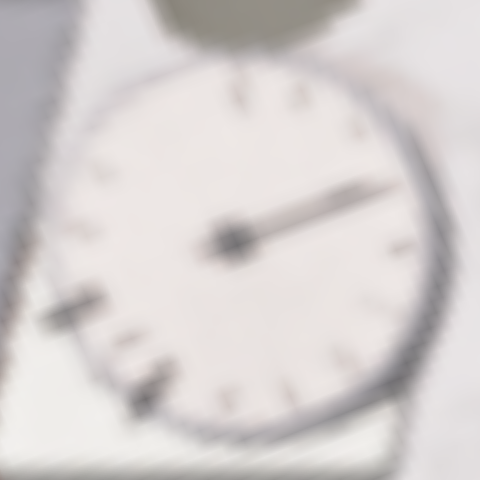

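Hub at (233,240) and needle tip at (395,185) give 1.24 rad, about 310 g. The tabs read 3.65 and 4.31 rad, matching the spec. So 310 g plus two full tins comes to about 1030 g, and any third tin would overshoot. I will weigh each tin by lifting it and place only the full ones.

>>> move_arm(
  plan=[
    {"translation": [-29, -26, 2], "turn": [0, 0, 6.6], "fingers": 93},
    {"translation": [-58, -52, 4], "turn": [0, 0, 13.2], "fingers": 93},
    {"translation": [-87, -78, 6], "turn": [0, 0, 19.8], "fingers": 93},
    {"translation": [-116, -104, 8], "turn": [0, 0, 26.4], "fingers": 93},
    {"translation": [-145, -130, 10], "turn": [0, 0, 32.9], "fingers": 93},
  ],
  newtons=20,
)

```text
time_s: 0.52
tcp_pos: [0.3048, 0.3216, 0.2272]
ee_rot: [-1.51, -2.755, 0.001]
ft_force: [1.1, 0.3, 0.5]
width: 0.0929
grip_force: 0.0
```

>>> move_arm(
  plan=[
    {"translation": [-39, -6, 2], "turn": [0, 0, 6.6], "fingers": 93},
    {"translation": [-78, -13, 4], "turn": [0, 0, 13.2], "fingers": 93},
    {"translation": [-117, -19, 6], "turn": [0, 0, 19.8], "fingers": 93},
    {"translation": [-156, -26, 8], "turn": [0, 0, 26.4], "fingers": 93},
    {"translation": [-195, -32, 10], "turn": [0, 0, 32.9], "fingers": 93},
  ],
)

```text
time_s: 0.93
tcp_pos: [0.3836, 0.1402, 0.2175]
ee_rot: [-2.229, -2.214, 0.0]
ft_force: [1.7, 1.0, -0.4]
width: 0.093
grip_force: 0.0
```

```bash
python3 -c "
from h import *
s=r.observe();print(s['time_s'],s['tcp_pos'],s['ee_rot'],s['ft_force'],s['joint_positions'])"
```

```text
0.9333 [0.38355853 0.14018296 0.2174615 ] [-2.22897154e+00 -2.21363926e+00  1.86311955e-04] [ 1.69557295  1.0401645  -0.35455652] [7.55846223e-02 1.41918733e-02 1.87559215e+00 5.80894492e-05
 1.25201162e+00 8.24687569e-02]
```

>>> move_arm(
  plan=[
    {"translation": [-38, 16, 4], "turn": [0, 0, 0], "fingers": 93},
    {"translation": [-76, 33, 8], "turn": [0, 0, 0], "fingers": 93},
    {"translation": [-114, 50, 12], "turn": [0, 0, 0], "fingers": 93},
    {"translation": [-152, 66, 16], "turn": [0, 0, 0], "fingers": 93},
    {"translation": [-190, 83, 20], "turn": [0, 0, 0], "fingers": 93},
  ],
)

```text
time_s: 1.35
tcp_pos: [0.4663, -0.05, 0.1973]
ee_rot: [-2.223, -2.219, 0.0]
ft_force: [1.2, 1.6, -0.7]
width: 0.093
grip_force: 0.0
```

>>> move_arm(
  plan=[
    {"translation": [-14, 6, 30], "turn": [0, 0, 0], "fingers": 93},
    {"translation": [-14, 6, 30], "turn": [0, 0, 0], "fingers": 93},
    {"translation": [-14, 6, 30], "turn": [0, 0, 0], "fingers": 93},
  ],
)

```text
time_s: 1.6
tcp_pos: [0.4709, -0.0622, 0.166]
ee_rot: [-2.222, -2.214, 0.003]
ft_force: [-0.0, 0.7, 0.4]
width: 0.0928
grip_force: 0.0
```

Run:
```python
from h import *
im,d,K,T=grab("wrist","w1.png");P=cloud(d,K,T)
s=r.observe();print(s['time_s'],s['tcp_pos'],s['ft_force'])
m=(np.abs(P[...,2]-.071)<.006)
n,l,st,ce=cv2.connectedComponentsWithStats(m.astype(np.uint8))
for k in range(1,n):
    if st[k][4]>300:
        Q=P[l==k];print(st[k],cv2.minEnclosingCircle((Q[:,:2]*1000).astype(np.float32)),Q.mean(0).round(4))
```

```text
1.65 [ 0.47142701 -0.06153365  0.16712136] [-0.42599391 -0.30710736  0.18463745]
[ 499    0   55   66 2270] ((610.286865234375, 71.9180908203125), 24.5340518951416) [0.6087 0.0689 0.0707]
[ 577  114   63  111 1356] ((702.1443481445312, -27.95005226135254), 42.3926887512207) [ 0.6819 -0.022   0.0712]
[ 292  180   70   68 3683] ((473.2350769042969, -63.67221450805664), 28.874910354614258) [ 0.4731 -0.0638  0.0693]
[ 423  216   70   64 2840] ((583.3248901367188, -94.92691040039062), 29.07160186767578) [ 0.5867 -0.0909  0.0693]
[305 352  55  14 550] ((478.21588134765625, -199.50021362304688), 25.33408546447754) [ 0.4783 -0.2074  0.0698]
```

View pics/w1.png

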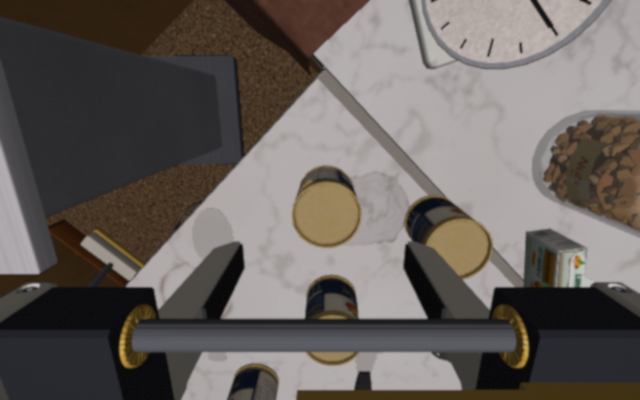

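The wrist view shows B's gold lid at (326,214), which is (0.473,-0.064), and A at (450,250). The grasp line is good, so I'll descend and grip.

>>> move_arm(
  plan=[
    {"translation": [-1, 1, 30], "turn": [0, 0, 0], "fingers": 93},
    {"translation": [-2, 2, 65], "turn": [0, 0, 0], "fingers": 93},
    {"translation": [-2, 2, 100], "turn": [0, 0, 0], "fingers": 93},
    {"translation": [-2, 2, 119], "turn": [0, 0, 0], "fingers": 93},
    {"translation": [-2, 2, 119], "turn": [0, 0, 0], "fingers": 50},
  ],
)

```text
time_s: 2.07
tcp_pos: [0.4716, -0.0616, 0.0463]
ee_rot: [-2.217, -2.218, 0.004]
ft_force: [-1.1, 0.5, 0.1]
width: 0.0896
grip_force: 0.0
```

>>> move_arm(
  plan=[
    {"translation": [0, 0, 0], "turn": [0, 0, 0], "fingers": 50},
    {"translation": [0, 0, 0], "turn": [0, 0, 0], "fingers": 50},
    {"translation": [0, 0, 0], "turn": [0, 0, 0], "fingers": 50},
    {"translation": [0, 0, 0], "turn": [0, 0, 0], "fingers": 50},
  ],
)

```text
time_s: 2.4
tcp_pos: [0.4756, -0.0641, 0.0505]
ee_rot: [2.22, 2.218, 0.002]
ft_force: [-0.2, 0.3, 1.2]
width: 0.064
grip_force: 0.0
```

>>> move_arm(
  plan=[
    {"translation": [0, 0, 0], "turn": [0, 0, 0], "fingers": 50},
    {"translation": [0, 0, 0], "turn": [0, 0, 0], "fingers": 50},
    {"translation": [0, 0, -10], "turn": [0, 0, 0], "fingers": 50},
    {"translation": [0, 0, -30], "turn": [0, 0, 0], "fingers": 50},
    {"translation": [0, 0, -30], "turn": [0, 0, 0], "fingers": 50},
  ],
)

```text
time_s: 2.82
tcp_pos: [0.4762, -0.0646, 0.0816]
ee_rot: [2.22, 2.216, 0.003]
ft_force: [1.0, 0.1, -2.7]
width: 0.0571
grip_force: 20.0
```

>>> move_arm(
  plan=[
    {"translation": [0, 0, 0], "turn": [0, 0, 0], "fingers": 50},
  ],
)

```text
time_s: 2.9
tcp_pos: [0.4753, -0.0643, 0.0797]
ee_rot: [2.221, 2.218, 0.002]
ft_force: [-0.4, 0.2, -3.9]
width: 0.057
grip_force: 20.0
```

>>> move_arm(
  plan=[
    {"translation": [0, 0, 0], "turn": [0, 0, 0], "fingers": 50},
  ],
)

```text
time_s: 2.98
tcp_pos: [0.4741, -0.0639, 0.0784]
ee_rot: [-2.223, -2.22, 0.0]
ft_force: [0.0, 0.0, -4.9]
width: 0.057
grip_force: 20.0
```

>>> move_arm(
  plan=[
    {"translation": [0, 0, 0], "turn": [0, 0, 0], "fingers": 50},
  ],
)

```text
time_s: 3.07
tcp_pos: [0.4736, -0.0637, 0.0779]
ee_rot: [-2.222, -2.219, 0.001]
ft_force: [-0.0, -0.3, -4.2]
width: 0.0571
grip_force: 20.0
```

>>> move_arm(
  plan=[
    {"translation": [0, 0, 0], "turn": [0, 0, 0], "fingers": 50},
  ],
)

```text
time_s: 3.15
tcp_pos: [0.4736, -0.0637, 0.0778]
ee_rot: [-2.222, -2.219, 0.001]
ft_force: [0.5, -0.3, -3.1]
width: 0.0572
grip_force: 20.0
```

B weighs about 3.9 N in hand, so it is full. Carrying it to the left front place on the tray (0.465, 0.324).

>>> move_arm(
  plan=[
    {"translation": [5, 0, -38], "turn": [0, 0, 0], "fingers": 50},
    {"translation": [20, 0, -75], "turn": [0, 0, 0], "fingers": 50},
    {"translation": [45, 0, -105], "turn": [0, 0, 0], "fingers": 50},
    {"translation": [80, -2, -125], "turn": [0, 0, 0], "fingers": 50},
    {"translation": [118, -3, -135], "turn": [0, 0, 0], "fingers": 50},
  ],
)

```text
time_s: 3.57
tcp_pos: [0.4727, 0.0543, 0.2164]
ee_rot: [2.223, 2.215, 0.004]
ft_force: [1.8, 0.2, -3.9]
width: 0.0571
grip_force: 20.0
```

>>> move_arm(
  plan=[
    {"translation": [40, -1, 0], "turn": [0, 0, 0], "fingers": 50},
    {"translation": [80, -2, 0], "turn": [0, 0, 0], "fingers": 50},
    {"translation": [120, -3, 0], "turn": [0, 0, 0], "fingers": 50},
    {"translation": [160, -4, 0], "turn": [0, 0, 0], "fingers": 50},
    {"translation": [200, -5, 0], "turn": [0, 0, 0], "fingers": 50},
  ],
)

```text
time_s: 3.98
tcp_pos: [0.4659, 0.256, 0.2129]
ee_rot: [-2.223, -2.219, 0.002]
ft_force: [0.4, 0.0, -4.2]
width: 0.0573
grip_force: 20.0
```

>>> move_arm(
  plan=[
    {"translation": [35, 0, 10], "turn": [0, 0, 0], "fingers": 50},
    {"translation": [60, 0, 30], "turn": [0, 0, 0], "fingers": 50},
    {"translation": [70, 0, 55], "turn": [0, 0, 0], "fingers": 50},
    {"translation": [70, 0, 70], "turn": [0, 0, 0], "fingers": 50},
    {"translation": [70, 0, 70], "turn": [0, 0, 0], "fingers": 50},
  ],
)

```text
time_s: 4.4
tcp_pos: [0.4636, 0.3238, 0.1387]
ee_rot: [-2.218, -2.22, 0.014]
ft_force: [-1.3, -0.2, -3.5]
width: 0.057
grip_force: 20.0
```

>>> move_arm(
  plan=[
    {"translation": [0, 0, 0], "turn": [0, 0, 0], "fingers": 50},
    {"translation": [0, 0, 0], "turn": [0, 0, 0], "fingers": 50},
  ],
)

```text
time_s: 4.57
tcp_pos: [0.4674, 0.3239, 0.1442]
ee_rot: [2.223, 2.219, 0.001]
ft_force: [1.5, -1.0, -2.3]
width: 0.0569
grip_force: 20.0
```

>>> move_arm(
  plan=[
    {"translation": [0, 0, 8], "turn": [0, 0, 0], "fingers": 50},
    {"translation": [0, 0, 16], "turn": [0, 0, 0], "fingers": 50},
    {"translation": [0, 0, 20], "turn": [0, 0, 0], "fingers": 50},
    {"translation": [0, 0, 22], "turn": [0, 0, 0], "fingers": 50},
    {"translation": [0, 0, 24], "turn": [0, 0, 0], "fingers": 50},
  ],
)

```text
time_s: 4.98
tcp_pos: [0.4668, 0.3237, 0.1197]
ee_rot: [2.223, 2.219, -0.001]
ft_force: [-0.3, -1.8, 0.6]
width: 0.0571
grip_force: 20.0
```

>>> move_arm(
  plan=[
    {"translation": [0, 0, 1], "turn": [0, 0, 0], "fingers": 50},
    {"translation": [0, 0, 2], "turn": [0, 0, 0], "fingers": 50},
    {"translation": [0, 0, 2], "turn": [0, 0, 0], "fingers": 50},
  ],
)

```text
time_s: 5.23
tcp_pos: [0.467, 0.3239, 0.1179]
ee_rot: [2.223, 2.22, 0.0]
ft_force: [-0.7, -0.7, 0.1]
width: 0.0566
grip_force: 20.0
```

>>> move_arm(
  plan=[
    {"translation": [0, 0, 0], "turn": [0, 0, 0], "fingers": 50},
  ],
)

```text
time_s: 5.32
tcp_pos: [0.467, 0.324, 0.1179]
ee_rot: [2.223, 2.22, 0.0]
ft_force: [-1.0, -0.8, -0.1]
width: 0.0568
grip_force: 20.0
```

```bash
cat >> h.py <<'E'
def needle(fn=None,n="scene"):
    im,d,K,T=grab(n);W,c,nn,er,up=dial(im,d,K,T,np.array([.5946,.1073]),.3208)
    g=cv2.GaussianBlur(cv2.cvtColor(W,cv2.COLOR_RGB2GRAY),(0,0),2).astype(float)
    a=np.arange(0,2*np.pi,.01);rr=np.arange(40,125,2)
    X=233+rr[None]*np.sin(a)[:,None];Y=240-rr[None]*np.cos(a)[:,None]
    v=cv2.remap(g.astype(np.float32),X.astype(np.float32),Y.astype(np.float32),1).mean(1)
    i=v.argmin();s=r.observe()
    print("needle %.2f rad = %.0f g, contrast %.0f"%(a[i],a[i]*250,np.median(v)-v[i]),"t",s["time_s"],s["tcp_pos"].round(4),"ft",s["ft_force"].round(2))
    if fn: cv2.imwrite("pics/"+fn,W[:,:,::-1])
E
python3 - <<'E'
from h import *
needle("d2.png")
E
```

```text
needle 2.60 rad = 650 g, contrast 53 t 5.3667 [0.467  0.3241 0.118 ] ft [-0.12 -1.64 -0.14]
```

>>> move_arm(
  plan=[
    {"translation": [0, 0, 0], "turn": [0, 0, 0], "fingers": 80},
    {"translation": [0, 0, 0], "turn": [0, 0, 0], "fingers": 80},
    {"translation": [0, 0, 0], "turn": [0, 0, 0], "fingers": 80},
    {"translation": [0, 0, -15], "turn": [0, 0, 0], "fingers": 80},
    {"translation": [0, 0, -50], "turn": [0, 0, 0], "fingers": 80},
  ],
)

```text
time_s: 5.78
tcp_pos: [0.4641, 0.323, 0.1639]
ee_rot: [-2.221, -2.217, 0.013]
ft_force: [-0.1, 0.4, -0.3]
width: 0.0795
grip_force: 0.0
```

>>> move_arm(
  plan=[
    {"translation": [-10, 0, -30], "turn": [0, 0, 0], "fingers": 93},
    {"translation": [-45, 0, -45], "turn": [0, 0, 0], "fingers": 93},
    {"translation": [-85, 0, -50], "turn": [0, 0, 0], "fingers": 93},
    {"translation": [-125, 0, -50], "turn": [0, 0, 0], "fingers": 93},
    {"translation": [-165, 0, -50], "turn": [0, 0, 0], "fingers": 93},
  ],
)

```text
time_s: 6.2
tcp_pos: [0.4668, 0.1581, 0.2187]
ee_rot: [2.22, 2.22, 0.004]
ft_force: [1.2, -0.1, -0.2]
width: 0.093
grip_force: 0.0
```

Run:
```python
from h import *
needle("d3.png"); print(r.observe()["joint_positions"].round(2))
```

```text
needle 2.63 rad = 658 g, contrast 51 t 6.25 [0.4669 0.1514 0.2182] ft [-0.55 -3.8  -0.35]
[ 0.09  0.17  1.7  -0.01  1.27  0.09]
```

View pics/d3.png

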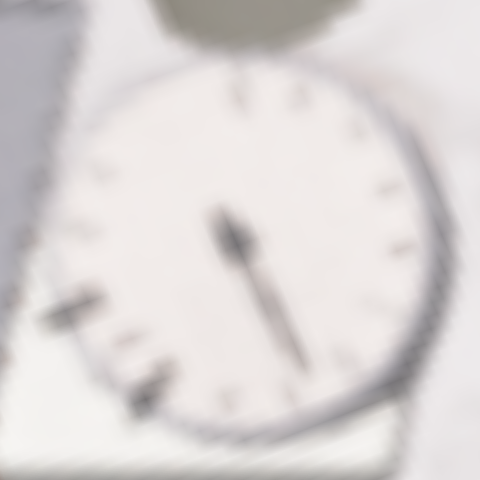

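The needle reads 2.63 rad (658 g), clear of the tabs. The next tin is C at (0.478,-0.188).

>>> move_arm(
  plan=[
    {"translation": [-41, 1, 0], "turn": [0, 0, 0], "fingers": 93},
    {"translation": [-82, 2, 0], "turn": [0, 0, 0], "fingers": 93},
    {"translation": [-123, 3, 0], "turn": [0, 0, 0], "fingers": 93},
    {"translation": [-164, 4, 0], "turn": [0, 0, 0], "fingers": 93},
    {"translation": [-205, 5, 0], "turn": [0, 0, 0], "fingers": 93},
  ],
)

```text
time_s: 6.67
tcp_pos: [0.4713, -0.0475, 0.2181]
ee_rot: [2.222, 2.22, 0.001]
ft_force: [0.5, 0.4, 0.7]
width: 0.0927
grip_force: 0.0
```

>>> move_arm(
  plan=[
    {"translation": [-40, 2, 0], "turn": [0, 0, 0], "fingers": 93},
    {"translation": [-79, 4, 5], "turn": [0, 0, 0], "fingers": 93},
    {"translation": [-115, 6, 20], "turn": [0, 0, 0], "fingers": 93},
    {"translation": [-140, 6, 50], "turn": [0, 0, 0], "fingers": 93},
    {"translation": [-142, 6, 70], "turn": [0, 0, 0], "fingers": 93},
  ],
)

```text
time_s: 7.08
tcp_pos: [0.4776, -0.1927, 0.1465]
ee_rot: [2.225, 2.213, -0.001]
ft_force: [-0.4, -0.4, -0.8]
width: 0.0932
grip_force: 0.0
```

>>> move_arm(
  plan=[
    {"translation": [0, 0, 0], "turn": [0, 0, 0], "fingers": 93},
    {"translation": [0, 0, 0], "turn": [0, 0, 0], "fingers": 93},
  ],
)

```text
time_s: 7.25
tcp_pos: [0.4765, -0.1875, 0.147]
ee_rot: [-2.222, -2.217, 0.0]
ft_force: [-0.1, -0.8, -0.0]
width: 0.0928
grip_force: 0.0
```

Run:
```python
from h import *
im,d,K,T=grab("wrist","w2.png");P=cloud(d,K,T)
s=r.observe();print(s['time_s'],s['tcp_pos'],s['ft_force'])
m=(np.abs(P[...,2]-.071)<.006)
n,l,st,ce=cv2.connectedComponentsWithStats(m.astype(np.uint8))
for k in range(1,n):
    if st[k][4]>300:
        Q=P[l==k];print(st[k],cv2.minEnclosingCircle((Q[:,:2]*1000).astype(np.float32)))
```

```text
7.3 [ 0.47742795 -0.18748132  0.1482344 ] [0.9888984  0.3480926  0.64305955]
[ 438   44   90   91 6284] ((583.488037109375, -94.9150619506836), 28.88716697692871)
[ 288  183   76   73 4294] ((478.8304443359375, -186.81072998046875), 28.844364166259766)
[ 194  352   58   29 1332] ((387.2320251464844, -316.73248291015625), 27.270706176757812)
```

>>> move_arm(
  plan=[
    {"translation": [0, 1, 35], "turn": [0, 0, 0], "fingers": 93},
    {"translation": [0, 1, 70], "turn": [0, 0, 0], "fingers": 93},
    {"translation": [0, 1, 100], "turn": [0, 0, 0], "fingers": 93},
    {"translation": [0, 1, 100], "turn": [0, 0, 0], "fingers": 50},
    {"translation": [0, 1, 100], "turn": [0, 0, 0], "fingers": 50},
  ],
)

```text
time_s: 7.72
tcp_pos: [0.4784, -0.1869, 0.0483]
ee_rot: [-2.221, -2.221, 0.0]
ft_force: [0.1, -0.1, -0.4]
width: 0.0839
grip_force: 0.0
```

>>> move_arm(
  plan=[
    {"translation": [0, 0, 0], "turn": [0, 0, 0], "fingers": 50},
    {"translation": [0, 0, 0], "turn": [0, 0, 0], "fingers": 50},
    {"translation": [0, 0, 0], "turn": [0, 0, 0], "fingers": 50},
    {"translation": [0, 0, 0], "turn": [0, 0, 0], "fingers": 50},
    {"translation": [0, 0, 0], "turn": [0, 0, 0], "fingers": 50},
  ],
)

```text
time_s: 8.13
tcp_pos: [0.479, -0.1884, 0.0493]
ee_rot: [2.221, 2.218, 0.001]
ft_force: [-0.7, 1.4, 6.2]
width: 0.0571
grip_force: 20.0
```

>>> move_arm(
  plan=[
    {"translation": [0, 0, 0], "turn": [0, 0, 0], "fingers": 50},
    {"translation": [0, 0, -10], "turn": [0, 0, 0], "fingers": 50},
    {"translation": [0, 0, -30], "turn": [0, 0, 0], "fingers": 50},
    {"translation": [0, 0, -30], "turn": [0, 0, 0], "fingers": 50},
    {"translation": [0, 0, -30], "turn": [0, 0, 0], "fingers": 50},
  ],
)

```text
time_s: 8.55
tcp_pos: [0.479, -0.1885, 0.079]
ee_rot: [2.221, 2.218, 0.001]
ft_force: [-0.1, 0.5, -1.0]
width: 0.057
grip_force: 20.0
```

>>> move_arm(
  plan=[
    {"translation": [0, 0, 0], "turn": [0, 0, 0], "fingers": 50},
    {"translation": [0, 0, 0], "turn": [0, 0, 0], "fingers": 50},
  ],
)

```text
time_s: 8.72
tcp_pos: [0.4776, -0.1876, 0.077]
ee_rot: [-2.222, -2.219, 0.0]
ft_force: [-0.7, -0.5, -1.0]
width: 0.0572
grip_force: 20.0
```

>>> move_arm(
  plan=[
    {"translation": [0, 0, 0], "turn": [0, 0, 0], "fingers": 50},
  ],
)

```text
time_s: 8.8
tcp_pos: [0.4775, -0.1876, 0.0769]
ee_rot: [-2.222, -2.219, 0.001]
ft_force: [-0.0, 0.3, -1.1]
width: 0.057
grip_force: 20.0
```

>>> move_arm(
  plan=[
    {"translation": [0, 0, 0], "turn": [0, 0, 0], "fingers": 50},
  ],
)

```text
time_s: 8.88
tcp_pos: [0.4777, -0.1877, 0.077]
ee_rot: [-2.222, -2.219, 0.0]
ft_force: [0.6, -0.7, -2.3]
width: 0.0572
grip_force: 20.0
```

>>> move_arm(
  plan=[
    {"translation": [0, 0, 0], "turn": [0, 0, 0], "fingers": 50},
  ],
)

```text
time_s: 8.97
tcp_pos: [0.4778, -0.1877, 0.0772]
ee_rot: [-2.222, -2.219, 0.0]
ft_force: [-0.2, -0.1, -1.4]
width: 0.0569
grip_force: 20.0
```

>>> move_arm(
  plan=[
    {"translation": [0, 0, 0], "turn": [0, 0, 0], "fingers": 50},
  ],
)

```text
time_s: 9.05
tcp_pos: [0.4779, -0.1879, 0.0773]
ee_rot: [-2.223, -2.219, 0.0]
ft_force: [0.1, 1.0, -1.3]
width: 0.057
grip_force: 20.0
```

C weighs about 1.3 N, so it is nearly empty. It goes back on its spot, then A is next.

>>> move_arm(
  plan=[
    {"translation": [0, 0, 15], "turn": [0, 0, 0], "fingers": 50},
    {"translation": [0, 0, 26], "turn": [0, 0, 0], "fingers": 50},
    {"translation": [0, 0, 29.5], "turn": [0, 0, 0], "fingers": 50},
    {"translation": [0, 0, 30], "turn": [0, 0, 0], "fingers": 50},
    {"translation": [0, 0, 30], "turn": [0, 0, 0], "fingers": 93},
  ],
)

```text
time_s: 9.47
tcp_pos: [0.4782, -0.188, 0.0481]
ee_rot: [2.223, 2.22, -0.0]
ft_force: [-1.0, -0.1, -0.6]
width: 0.0603
grip_force: 0.0
```

>>> move_arm(
  plan=[
    {"translation": [0, 0, 0], "turn": [0, 0, 0], "fingers": 93},
    {"translation": [0, 0, 0], "turn": [0, 0, 0], "fingers": 93},
    {"translation": [0, 0, 0], "turn": [0, 0, 0], "fingers": 93},
    {"translation": [0, 0, -20], "turn": [0, 0, 0], "fingers": 93},
    {"translation": [0, 0, -60], "turn": [0, 0, 0], "fingers": 93},
  ],
)

```text
time_s: 9.88
tcp_pos: [0.4751, -0.1861, 0.1042]
ee_rot: [-2.216, -2.213, 0.003]
ft_force: [0.8, 0.1, 0.5]
width: 0.0912
grip_force: 0.0
```

>>> move_arm(
  plan=[
    {"translation": [10, 10, -35], "turn": [0, 0, 0], "fingers": 93},
    {"translation": [35, 40, -45], "turn": [0, 0, 0], "fingers": 93},
    {"translation": [60, 70, -45], "turn": [0, 0, 0], "fingers": 93},
    {"translation": [85, 98, -45], "turn": [0, 0, 0], "fingers": 93},
    {"translation": [92, 105, -45], "turn": [0, 0, 0], "fingers": 93},
  ],
)

```text
time_s: 10.3
tcp_pos: [0.5867, -0.0929, 0.1533]
ee_rot: [2.219, 2.221, 0.005]
ft_force: [0.4, -0.9, -0.0]
width: 0.0928
grip_force: 0.0
```

>>> move_arm(
  plan=[
    {"translation": [0, 0, 0], "turn": [0, 0, 0], "fingers": 93},
    {"translation": [0, 0, 0], "turn": [0, 0, 0], "fingers": 93},
  ],
)

```text
time_s: 10.47
tcp_pos: [0.5825, -0.0958, 0.152]
ee_rot: [-2.22, -2.221, 0.002]
ft_force: [1.1, -0.8, -0.4]
width: 0.0928
grip_force: 0.0
```

Run:
```python
from h import *
im,d,K,T=grab("wrist","w3.png");P=cloud(d,K,T)
s=r.observe();print(s['time_s'],s['tcp_pos'],s['ft_force'],s['joint_positions'].round(2))
m=(np.abs(P[...,2]-.071)<.006)
n,l,st,ce=cv2.connectedComponentsWithStats(m.astype(np.uint8))
for k in range(1,n):
    if st[k][4]>300:
        Q=P[l==k];print(st[k],cv2.minEnclosingCircle((Q[:,:2]*1000).astype(np.float32)))
```

```text
10.5167 [ 0.58209184 -0.09650229  0.15203701] [ 0.83311149 -0.79068415  0.56391699] [-0.35  0.4   1.55 -0.    1.19 -0.35]
[449  64  61 124 767] ((700.7051391601562, -27.79035758972168), 41.915260314941406)
[ 288  181   74   72 4138] ((583.3370361328125, -94.98818969726562), 28.815982818603516)
[618 243  22  46 528] ((833.3548583984375, -135.7943878173828), 17.830032348632812)
```

>>> move_arm(
  plan=[
    {"translation": [0, 1, 35], "turn": [0, 0, 0], "fingers": 93},
    {"translation": [0, 1, 70], "turn": [0, 0, 0], "fingers": 93},
    {"translation": [0, 1, 104], "turn": [0, 0, 0], "fingers": 93},
    {"translation": [0, 1, 104], "turn": [0, 0, 0], "fingers": 50},
    {"translation": [0, 1, 104], "turn": [0, 0, 0], "fingers": 50},
  ],
)

```text
time_s: 10.93
tcp_pos: [0.5817, -0.0968, 0.0473]
ee_rot: [-2.222, -2.214, 0.004]
ft_force: [0.5, -1.4, 0.4]
width: 0.0839
grip_force: 0.0
```

>>> move_arm(
  plan=[
    {"translation": [0, 0, 0], "turn": [0, 0, 0], "fingers": 50},
    {"translation": [0, 0, 0], "turn": [0, 0, 0], "fingers": 50},
    {"translation": [0, 0, 0], "turn": [0, 0, 0], "fingers": 50},
    {"translation": [0, 0, 0], "turn": [0, 0, 0], "fingers": 50},
    {"translation": [0, 0, 0], "turn": [0, 0, 0], "fingers": 50},
  ],
)

```text
time_s: 11.35
tcp_pos: [0.5846, -0.0965, 0.0505]
ee_rot: [2.221, 2.219, 0.0]
ft_force: [-2.5, -0.2, 7.2]
width: 0.0569
grip_force: 20.0
```

>>> move_arm(
  plan=[
    {"translation": [0, 0, 0], "turn": [0, 0, 0], "fingers": 50},
    {"translation": [0, 0, -10], "turn": [0, 0, 0], "fingers": 50},
    {"translation": [0, 0, -30], "turn": [0, 0, 0], "fingers": 50},
    {"translation": [0, 0, -30], "turn": [0, 0, 0], "fingers": 50},
    {"translation": [0, 0, -30], "turn": [0, 0, 0], "fingers": 50},
  ],
)

```text
time_s: 11.77
tcp_pos: [0.5853, -0.0963, 0.0799]
ee_rot: [2.221, 2.218, 0.002]
ft_force: [-0.4, 0.7, -4.7]
width: 0.0572
grip_force: 20.0
```

>>> move_arm(
  plan=[
    {"translation": [0, 0, 0], "turn": [0, 0, 0], "fingers": 50},
    {"translation": [0, 0, 0], "turn": [0, 0, 0], "fingers": 50},
  ],
)

```text
time_s: 11.93
tcp_pos: [0.5835, -0.0958, 0.0777]
ee_rot: [-2.222, -2.219, 0.001]
ft_force: [-1.1, 0.7, -4.2]
width: 0.0568
grip_force: 20.0
```

>>> move_arm(
  plan=[
    {"translation": [0, 0, 0], "turn": [0, 0, 0], "fingers": 50},
  ],
)

```text
time_s: 12.02
tcp_pos: [0.5835, -0.0958, 0.0776]
ee_rot: [-2.222, -2.219, 0.001]
ft_force: [-0.3, -0.1, -3.8]
width: 0.0567
grip_force: 20.0
```

>>> move_arm(
  plan=[
    {"translation": [0, 0, 0], "turn": [0, 0, 0], "fingers": 50},
  ],
)

```text
time_s: 12.1
tcp_pos: [0.5837, -0.0959, 0.0778]
ee_rot: [-2.222, -2.219, 0.001]
ft_force: [0.4, -0.4, -3.1]
width: 0.0568
grip_force: 20.0
```

>>> move_arm(
  plan=[
    {"translation": [0, 0, 0], "turn": [0, 0, 0], "fingers": 50},
  ],
)

```text
time_s: 12.18
tcp_pos: [0.5839, -0.096, 0.078]
ee_rot: [-2.222, -2.219, 0.001]
ft_force: [0.3, -0.2, -3.5]
width: 0.057
grip_force: 20.0
```

A is full at about 3.7 N. Carrying it to the right front place (0.499, 0.220).

>>> move_arm(
  plan=[
    {"translation": [0, -5, -38], "turn": [0, 0, 0], "fingers": 50},
    {"translation": [5, -20, -72], "turn": [0, 0, 0], "fingers": 50},
    {"translation": [20, -35, -105], "turn": [0, 0, 0], "fingers": 50},
    {"translation": [45, -50, -130], "turn": [0, 0, 0], "fingers": 50},
    {"translation": [80, -60, -135], "turn": [0, 0, 0], "fingers": 50},
  ],
)

```text
time_s: 12.6
tcp_pos: [0.5258, -0.0176, 0.2185]
ee_rot: [2.221, 2.211, 0.005]
ft_force: [1.4, 0.8, -3.9]
width: 0.0566
grip_force: 20.0
```

>>> move_arm(
  plan=[
    {"translation": [40, -6, 0], "turn": [0, 0, 0], "fingers": 50},
    {"translation": [80, -12, 0], "turn": [0, 0, 0], "fingers": 50},
    {"translation": [120, -18, 0], "turn": [0, 0, 0], "fingers": 50},
    {"translation": [160, -24, 0], "turn": [0, 0, 0], "fingers": 50},
    {"translation": [200, -25, 0], "turn": [0, 0, 0], "fingers": 50},
  ],
)

```text
time_s: 13.02
tcp_pos: [0.4981, 0.1858, 0.2137]
ee_rot: [-2.223, -2.219, 0.001]
ft_force: [0.1, -0.0, -3.2]
width: 0.0569
grip_force: 20.0
```

>>> move_arm(
  plan=[
    {"translation": [25, 0, 15], "turn": [0, 0, 0], "fingers": 50},
    {"translation": [35, 0, 40], "turn": [0, 0, 0], "fingers": 50},
    {"translation": [36, 0, 60], "turn": [0, 0, 0], "fingers": 50},
    {"translation": [36, 0, 75], "turn": [0, 0, 0], "fingers": 50},
    {"translation": [36, 0, 80], "turn": [0, 0, 0], "fingers": 50},
  ],
)

```text
time_s: 13.43
tcp_pos: [0.4976, 0.2202, 0.1308]
ee_rot: [-2.22, -2.219, 0.007]
ft_force: [0.2, 0.1, -3.9]
width: 0.0569
grip_force: 20.0
```

>>> move_arm(
  plan=[
    {"translation": [0, 0, 0], "turn": [0, 0, 0], "fingers": 50},
    {"translation": [0, 0, 0], "turn": [0, 0, 0], "fingers": 50},
    {"translation": [0, 0, 0], "turn": [0, 0, 0], "fingers": 50},
    {"translation": [0, 0, 0], "turn": [0, 0, 0], "fingers": 50},
  ],
)

```text
time_s: 13.77
tcp_pos: [0.5007, 0.22, 0.135]
ee_rot: [2.223, 2.218, 0.003]
ft_force: [-0.6, 1.0, -4.0]
width: 0.057
grip_force: 20.0
```

Run:
```python
from h import *
needle()
```

```text
needle 2.63 rad = 658 g, contrast 52 t 13.8167 [0.5005 0.22   0.1349] ft [ 0.07  0.76 -4.01]
```

>>> move_arm(
  plan=[
    {"translation": [0, 0, 5], "turn": [0, 0, 0], "fingers": 50},
    {"translation": [0, 0, 10], "turn": [0, 0, 0], "fingers": 50},
    {"translation": [0, 0, 13], "turn": [0, 0, 0], "fingers": 50},
    {"translation": [0, 0, 15], "turn": [0, 0, 0], "fingers": 50},
    {"translation": [0, 0, 16], "turn": [0, 0, 0], "fingers": 50},
  ],
)

```text
time_s: 14.23
tcp_pos: [0.4993, 0.2199, 0.1171]
ee_rot: [-2.223, -2.219, 0.001]
ft_force: [-1.0, -0.2, -2.0]
width: 0.0571
grip_force: 20.0
```

>>> move_arm(
  plan=[
    {"translation": [0, 0, 0.5], "turn": [0, 0, 0], "fingers": 50},
    {"translation": [0, 0, 1], "turn": [0, 0, 0], "fingers": 50},
    {"translation": [0, 0, 1.5], "turn": [0, 0, 0], "fingers": 50},
    {"translation": [0, 0, 2], "turn": [0, 0, 0], "fingers": 50},
    {"translation": [0, 0, 2], "turn": [0, 0, 0], "fingers": 50},
  ],
)

```text
time_s: 14.65
tcp_pos: [0.4997, 0.2201, 0.1158]
ee_rot: [2.223, 2.22, 0.0]
ft_force: [-0.9, -0.5, -1.0]
width: 0.0574
grip_force: 20.0
```

Run:
```python
from h import *
needle();needle()
```

```text
needle 3.29 rad = 822 g, contrast 53 t 14.7 [0.4997 0.2201 0.1158] ft [ 0.01 -0.23 -2.14]
needle 3.30 rad = 825 g, contrast 52 t 14.75 [0.4997 0.2201 0.1158] ft [-0.3  -0.4  -2.04]
```

>>> move_arm(
  plan=[
    {"translation": [0, 0, 0.5], "turn": [0, 0, 0], "fingers": 50},
    {"translation": [0, 0, 1], "turn": [0, 0, 0], "fingers": 50},
    {"translation": [0, 0, 1.5], "turn": [0, 0, 0], "fingers": 50},
    {"translation": [0, 0, 2], "turn": [0, 0, 0], "fingers": 50},
    {"translation": [0, 0, 2.4], "turn": [0, 0, 0], "fingers": 50},
  ],
)

```text
time_s: 15.17
tcp_pos: [0.4998, 0.2201, 0.1134]
ee_rot: [2.223, 2.22, 0.0]
ft_force: [-1.0, -1.0, -0.6]
width: 0.057
grip_force: 20.0
```

>>> move_arm(
  plan=[
    {"translation": [0, 0, 0], "turn": [0, 0, 0], "fingers": 50},
    {"translation": [0, 0, 0], "turn": [0, 0, 0], "fingers": 50},
  ],
)

```text
time_s: 15.33
tcp_pos: [0.4998, 0.2201, 0.1133]
ee_rot: [2.223, 2.22, 0.0]
ft_force: [-0.9, -0.3, -0.6]
width: 0.0569
grip_force: 20.0
```

Run:
```python
from h import *
needle();needle()
```

```text
needle 3.89 rad = 972 g, contrast 51 t 15.3833 [0.4998 0.2201 0.1133] ft [-0.7   0.8  -0.25]
needle 3.91 rad = 978 g, contrast 52 t 15.4333 [0.4998 0.2201 0.1133] ft [-1.07  0.72 -0.45]
```

>>> move_arm(
  plan=[
    {"translation": [0, 0, 0.2], "turn": [0, 0, 0], "fingers": 50},
    {"translation": [0, 0, 0.4], "turn": [0, 0, 0], "fingers": 50},
    {"translation": [0, 0, 0.4], "turn": [0, 0, 0], "fingers": 50},
  ],
)

```text
time_s: 15.68
tcp_pos: [0.4997, 0.2201, 0.1129]
ee_rot: [2.223, 2.22, 0.0]
ft_force: [-1.4, 0.2, -0.3]
width: 0.0573
grip_force: 20.0
```

>>> move_arm(
  plan=[
    {"translation": [0, 0, 0.4], "turn": [0, 0, 0], "fingers": 57},
    {"translation": [0, 0, 0], "turn": [0, 0, 0], "fingers": 60},
    {"translation": [0, 0, 0], "turn": [0, 0, 0], "fingers": 80},
    {"translation": [0, 0, 0], "turn": [0, 0, 0], "fingers": 80},
    {"translation": [0, 0, 0], "turn": [0, 0, 0], "fingers": 80},
  ],
)

```text
time_s: 16.1
tcp_pos: [0.5, 0.22, 0.113]
ee_rot: [2.223, 2.22, 0.001]
ft_force: [0.3, 0.1, -0.3]
width: 0.0758
grip_force: 0.0
```

>>> move_arm(
  plan=[
    {"translation": [0, 0, 0], "turn": [0, 0, 0], "fingers": 80},
    {"translation": [0, 0, -10], "turn": [0, 0, 0], "fingers": 80},
    {"translation": [0, 0, -40], "turn": [0, 0, 0], "fingers": 80},
    {"translation": [0, 0, -75], "turn": [0, 0, 0], "fingers": 80},
    {"translation": [-20, 0, -100], "turn": [0, 0, 0], "fingers": 80},
  ],
)

```text
time_s: 16.52
tcp_pos: [0.5002, 0.2022, 0.2161]
ee_rot: [2.22, 2.222, 0.005]
ft_force: [0.3, -0.2, 0.3]
width: 0.08
grip_force: 0.0
```

>>> move_arm(
  plan=[
    {"translation": [-40, 0, 0], "turn": [0, 0, 0], "fingers": 80},
    {"translation": [-80, 0, 0], "turn": [0, 0, 0], "fingers": 80},
    {"translation": [-115, 0, 0], "turn": [0, 0, 0], "fingers": 80},
    {"translation": [-115, 0, 0], "turn": [0, 0, 0], "fingers": 80},
    {"translation": [-115, 0, 0], "turn": [0, 0, 0], "fingers": 80},
  ],
)

```text
time_s: 16.93
tcp_pos: [0.4998, 0.0835, 0.2138]
ee_rot: [2.227, 2.215, 0.001]
ft_force: [-0.0, 1.6, 0.3]
width: 0.0799
grip_force: 0.0
```

Run:
```python
from h import *
needle("d5.png")
im,*_=grab("scene");c=cv2.resize(im[120:310,250:450],None,fx=3,fy=3,interpolation=3);cv2.imwrite("pics/f1.png",c[:,:,::-1])
```

```text
needle 4.08 rad = 1020 g, contrast 53 t 16.9833 [0.4997 0.0847 0.2136] ft [ 0.59  0.07 -0.79]
```

View pics/f1.png

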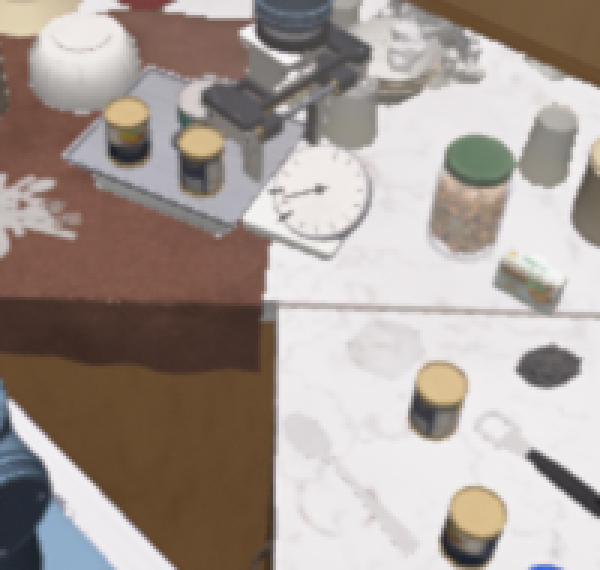

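The two full tins stand on the tray at crop (127,130) and (201,160), beside the flat tin at (195,100). The needle points between the tabs at (275,192) and (287,215), reading 4.08 rad, about 1020 g. C and D stand upright on the worktop at (438,400) and (473,525), and the gripper touches nothing.

```bash
python3 -c "
from cell import job_done
print(job_done())"
```

```text
the job is handed in; nothing more can be done
None
```

The parcel is made up and the job handed in: tin_a and tin_b, the two full ones, stand on the tray beside the flat tin, and the needle rests at about 4.08 rad (1020 g), between the tabs.

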